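Unhook the ice scraper into the keep carton

TASK

Clearing out the garage: take the flat, wide-bladed ice scraper off its barbed hook on the bench rack (raise it, tilt it and ease it off over the upturned tip without forcing it against the rack), and set it down on the floor of the open carton and let go. Leave the hand brush hanging on its own hook.

Things in the scene. Friction and masses are not known exactly. Their poses are not given: they have to be found in the camera images.
- scraper_eye (a point): Ice scraper: flat black plate 6 mm thick hanging by its loop. Point: centre of the loop's eye, an opening 30 wide (y), 28 high (z). Axes: x through the plate, along the hook to its free end; z up. Loop 52 mm wide (y) from 30 below to 26 above the point: grip these side edges from above, astride the hook, 8 mm above the point. Stem 34 wide below; blade 110 wide, 62-100 below the point. 0.1-0.2 kg.
- rack: Fixed rack: foot plate, two posts, wooden crossbar along y (320 long, 18 thick; all under 180 mm). Origin on the bench under the crossbar's middle; x the way the hooks point, z up. Two steel hooks of 6 mm round bar at y = +80 and -80 mm, one with scraper, one with brush (either way): level, axis 160 mm up, to x = 115 mm, then straight up as a barb, tip 190 mm up. Things hang at x = 55-80 mm.
- tip_left (a point): Tip of the barb of the hook at the rack's y = +80 mm, 190 mm above the bench; axes as the rack's. Bar and barb are 33 mm tall together, so an upright plate with its 28 mm eye cannot pass. Tilted 30-45 degrees, plate top back towards the crossbar and blade swung out along +x, it passes freely if the eye's centre follows the hook's centre line: out along the bar, then up the barb and over the tip.
- carton: Open cardboard carton, fixed to the bench: 250 mm (x) by 200 mm (y) by 120 mm high outside, walls and floor 5 mm, open on top. Origin: centre of its underside, on the bench; z up.
- brush_eye (a point): Hand brush on the other hook, to be left alone: the same loop and eye (this point is the eye's centre, axes as the scraper's), but below it a narrow thick wooden head, 58 mm wide, 30 mm thick, with grey bristles; 122 mm tall in all.
There are look-alikes about, which are no part of the job. What is meant by the part that bears scraper_eye is not turquoise, and is the smaller of those in its own colour.

How it is judged (in metres and radians):
At the end, for the whole second after the job is handed in: The scraper lies or leans at rest inside the carton, the centre of its eye within the walls (120 mm either way along the carton's x, 95 mm along its y) and below the rim (under 115 mm above the carton's underside); the brush still hangs where it was, its eye within 30 mm (x of scraper_eye in the frame of carton between -0.12 and 0.12 m and y of scraper_eye in the frame of carton between -0.095 and 0.095 m and z of scraper_eye in the frame of carton between 0 and 0.115 m and linear speed of scraper below 0.03 m/s and distance of brush_eye from where it was at the start of the episode below 0.03 m); the robot touches nothing.
It fails at once if the brush is knocked (its eye moves over 50 mm) (distance of brush_eye from where it was at the start of the episode above 0.05 m).
It fails at once if the scraper is forced against the rack (over 40 N) (contact force between scraper and rack above 40 N).
It also fails if it takes over 48 s, if anything falls off the work surface, if the arm or the gripper's body presses on something with over 40 N, if the wrist force passes 120 N, or if a joint passes its speed limit or range.

ROBOT

A 6-joint arm with a two-finger parallel gripper is mounted at the origin on the work surface. World frame = base frame: x ahead of the robot, y to its left, z up, the work surface at z = 0. Lengths are in mm, angles in rad, forces in N, time in s.
With the tool pointing down it reaches from about 350 to 775 mm from the base axis. Payload 7.3 kg.
Tool frame: the origin (TCP) lies on the centre line of the jaws, within the pads' length; the fingertips stand 17 mm ahead of it and the grasp point (between the pads) lies 2 mm behind it; z points along the fingers, y is the line along which they close (so a half turn about z gives the same grasp; the last joint's range is limited). The gripper opens to 92 mm and grips with 3 to 60 N. Pads are 19 mm wide; open, the fingers measure 130 mm over their backs; the gripper's body (75 mm by 190 mm) begins 47 mm behind the grasp point.
Start: joints at [1.074, 0.342, 1.524, -0, 1.275, -0.146], TCP at [180.401, 493.05, 243.741] pointing down, gripper open.
Joint ranges: [-2.53, 2.53], [-0.77, 2.02], [0.04, 2.7], [-1, 4.14], [0.28, 2.66], [-3.11, 3.11]. Speed limits (rad/s): [2.57, 2.57, 3.14, 3.14, 3.14, 3.14].

INTERFACE

Orientations are given as [roll, pitch, yaw] about the fixed x, y, z axes, in that order (R = Rz(yaw) Ry(pitch) Rx(roll)).
In Python, from plant import bot gives the robot as it stands. The module is installed in compiled form; this text tells all that it offers.
- The arm moves only by the shell command python3 -m pendant 'ROWS'. ROWS is JSON, a list of rows, each a list of 3 entries, a list of its own where there are three numbers: the shift along the world's x, y, z as a fraction of full scale, then the turn, a rotation vector about the world's x, y, z as a fraction of full scale, then the opening, from -1 (shut) to 1 (fully open), so that 0 is half open. In form: [[[tx, ty, tz], [rx, ry, rz], claw], ...]. A call has exactly 10 rows; each row shifts and turns the commanded pose from where the row before left it; what a row does not reach is not made up. Full scale, the value 1, is 30 mm for a shift and 0.12 rad for a turn. A row lasts 1/12 s, in which the tool goes at most 41.7 mm and 7.16 degrees, less where a joint would pass 70% of its speed; a pose out of reach is approached as far as the arm can. A call with a number of a shift or a turn outside -1 to 1 is refused whole. A call with a gripper value outside its range is refused whole. The fingers move at their own pace and stop on an object; the grip force is fixed at half the most. Time passes only in rows, so rows that do not move let the fingers close, or fill a call up. It gives the time, the measured TCP pose, the force, the opening and the grip force at its end, in the units of the state.
- bot.get_obs(): the state, without advancing time (a new reading comes with each control period).
- bot.capture(name): name is "side" or "top"; returns the picture (480x640x3 uint8, blue, green, red); there is no depth.
- bot.camera_params(name): a dict with "fovy" (degrees; the focal length in pixels is half the picture's height over the tangent of half this angle, whatever the lens; pixels are square), "cx", "cy" (the principal point, pixels), "camera_from_world" (4x4, takes a point from world to camera coordinates). Camera axes: x right, y down, z forward; pixel columns grow to the right and rows downward; lengths in mm; the calibration is good to about 2 mm. A picture is of the moment at which its call begins. camera_params takes no time and is no camera call.
- bot.close_job(): hands the job in; it is judged then, once.
The state is a dict: "time": time; "joint_positions": joint angles; "dq": joint speeds; "tau": joint torques, N m; "tool_pos": TCP position; "tcp_rot": TCP orientation; "contact_force": force on the tool from outside, world axes, zero at the start; "moment": the same for the moment, N m; "grip_width": finger opening in mm; "finger_force": force on a finger pad.
Only numpy, scipy, OpenCV 4.12 (cv2) and the standard library are available. Lean on these libraries where they do the work, as an engineer would, in place of code of your own. Each camera call takes 0.05 s, during which the arm holds its last target. There are 200 camera calls.

## Working session

There is one attempt and no reset: what is moved stays moved. The work goes in short steps, Python scripts to look and compute and a shell command to move; the robot and the scene stay as the last step left them, time stands still between calls to the robot, and variables do not carry over. Pictures are saved under pics/ and viewed, at most 10 in all, crops included, and the job is handed in when it is done.

```bash
mkdir -p pics; python3 - <<'E'
from plant import bot
import cv2
for n in("side","top"):
    im=bot.capture(n); cv2.imwrite(f"pics/{n}0.png",im)
    p=bot.camera_params(n); print(n,p)
print(bot.get_obs())
E
```

```text
side {'fovy': 42.90378699142744, 'cx': 319.07743008901514, 'cy': 238.8090673366955, 'camera_from_world': array([[ 8.10700318e-01, -5.85340628e-01,  1.18888099e-02,
        -5.69695460e+02],
       [-4.09134732e-01, -5.80945686e-01, -7.03641159e-01,
         3.17708124e+02],
       [ 4.18776511e-01,  5.65577986e-01, -7.10456033e-01,
         1.36254376e+03],
       [ 0.00000000e+00,  0.00000000e+00,  0.00000000e+00,
         1.00000000e+00]])}
top {'fovy': 50.681421388896126, 'cx': 319.6707839169139, 'cy': 240.49280666271545, 'camera_from_world': array([[-3.21529066e-03, -9.99986192e-01, -4.15676308e-03,
        -5.91004417e+01],
       [-9.86049981e-01,  3.86219547e-03, -1.66404685e-01,
         6.69422026e+02],
       [ 1.66418441e-01,  3.56373673e-03, -9.86048783e-01,
         1.39614317e+03],
       [ 0.00000000e+00,  0.00000000e+00,  0.00000000e+00,
         1.00000000e+00]])}
{'time': 0.1, 'joint_positions': array([ 1.07402640e+00,  3.42649025e-01,  1.52492218e+00,  4.40405154e-06,
        1.27535661e+00, -1.45981749e-01]), 'dq': array([-5.91541721e-04, -2.53179778e-03, -2.90696921e-03, -8.94068139e-05,
       -1.46271645e-03, -4.16099079e-05]), 'tau': array([ 2.92061806e-03, -4.32004631e+01, -2.44694370e+01,  7.21009914e-02,
        5.26101503e-02, -8.95003222e-05]), 'tool_pos': array([180.22113609, 492.74901303, 243.11627557]), 'tcp_rot': array([-3.14027231e+00, -1.98383573e-04,  2.79080306e+00]), 'contact_force': array([-0.04289244,  0.39379004, -0.40246885]), 'moment': array([ 0.00957784, -0.02186621, -0.02094271]), 'finger_force': 0.0, 'grip_width': 91.86932160919007}
```

View pics/side0.png

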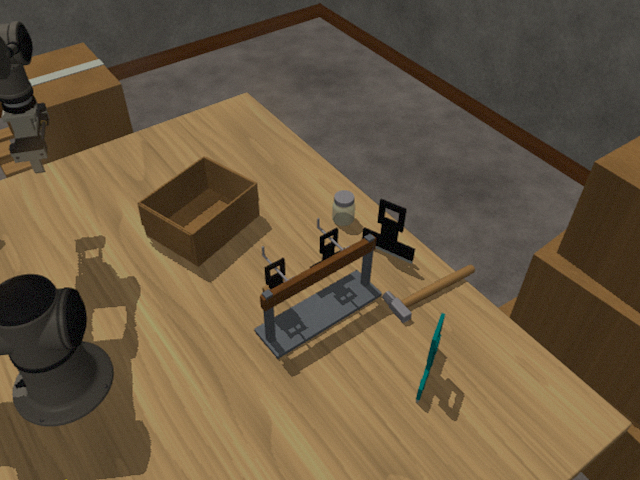

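View pics/top0.png

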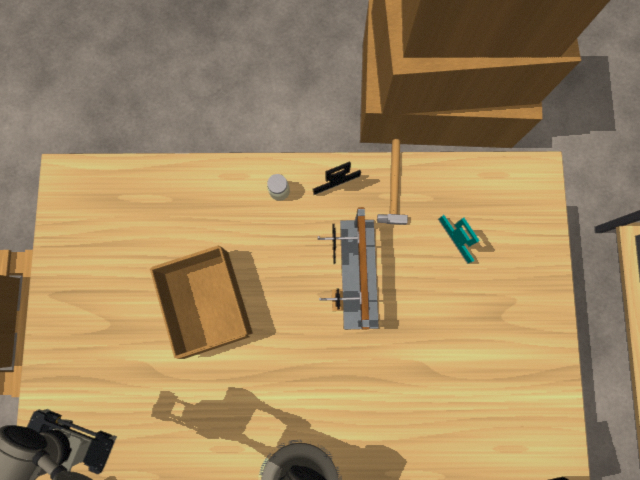

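```bash
python3 - <<'E'
import cv2,numpy as np
a=cv2.imread("pics/side0.png")[205:355,240:400]; b=cv2.imread("pics/top0.png")[200:340,300:400]
cv2.imwrite("pics/c1.png",cv2.resize(a,None,fx=4,fy=4,interpolation=cv2.INTER_CUBIC)[:600])
cv2.imwrite("pics/c2.png",cv2.resize(b,None,fx=4,fy=4,interpolation=cv2.INTER_CUBIC))
E
```

```text
(no output)
```

View pics/c1.png

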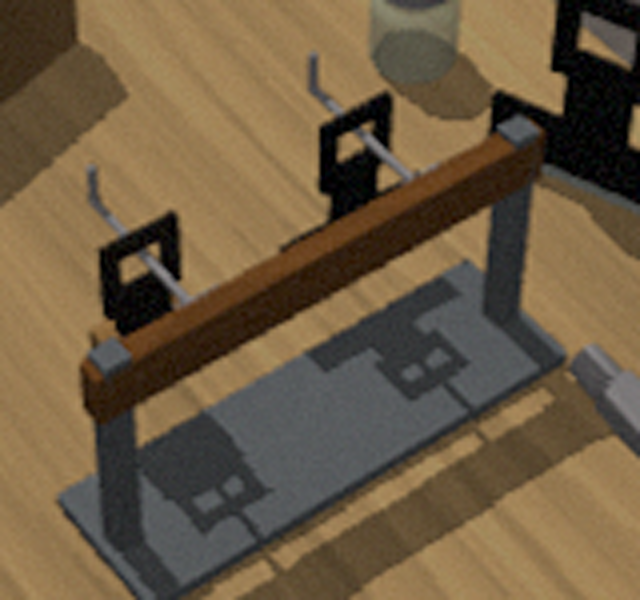

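View pics/c2.png

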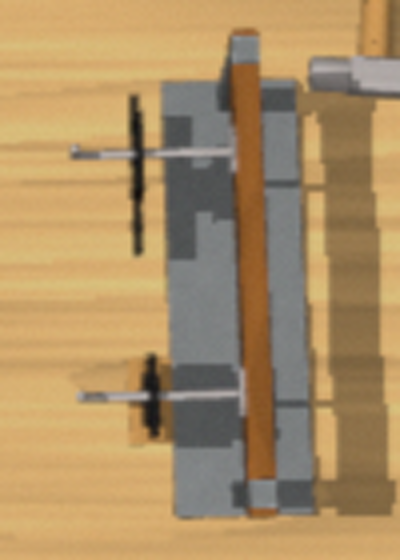

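```bash
cat > h.py <<'E'
from plant import bot
import numpy as np, cv2
from scipy.optimize import least_squares
P={n:bot.camera_params(n) for n in("side","top")}
def proj(n,X):
    p=P[n];X=np.atleast_2d(X);T=p["camera_from_world"]
    c=X@T[:3,:3].T+T[:3,3]; f=240/np.tan(np.radians(p["fovy"]/2))
    return c[:,:2]/c[:,2:]*f+[p["cx"],p["cy"]]
def rz(a): return np.array([[np.cos(a),-np.sin(a),0],[np.sin(a),np.cos(a),0],[0,0,1]])
def fit(obs,x0,fun):
    r=least_squares(lambda q:np.concatenate([(proj(n,fun(q,m))[0]-uv) for n,m,uv in obs]),x0,x_scale=np.array([100.]*3+[1])[:len(x0)],loss="soft_l1")
    print(r.x.round(3),"res",np.round(r.fun,1).tolist() if 0 else np.round([(proj(n,fun(r.x,m))[0]-uv) for n,m,uv in obs],1).tolist()); return r.x
rigid=lambda q,m:q[:3]+rz(q[3])@np.array(m)
point=lambda q,m:q[:3]
E
python3 - <<'E'
from h import *
S=lambda x,y:np.array([240+x/4-.4,205+y/4-.4]); T=lambda x,y:np.array([300+x/4-.4,200+y/4-.4])
for nm,a,b in(("far tip",S(312,57),T(75,149)),("near tip",S(92,170),T(82,397))):
    print(nm);fit([("side",0,a),("top",0,b)],[500,0,150],point)
print("rack")
o=[("side",(115,-80,190),S(312,57)),("side",(115,-80,160),S(314,90)),("side",(115,80,190),S(92,170)),("side",(115,80,160),S(96,205)),
("top",(115,-80,190),T(75,149)),("top",(115,80,190),T(82,397)),("top",(9,-80,160),T(235,154)),("top",(9,80,160),T(243,395))]
q=fit(o,[500,-100,0,1.57],rigid)
print("eye"); fit([("side",0,S(357,143)),("top",0,T(137,155))],[500,0,150],point)
print("loop corners top edge L,R z");
for m in ((0,0,0),): pass
print("eye pred in rack x55,80:",rigid(q,(55,-80,149)),rigid(q,(80,-80,149)))
for x in(55,60,65,70,75,80): print(x,((proj("side",rigid(q,(x,-80,149)))[0]-[239.6,204.6])*4).round(),((proj("top",rigid(q,(x,-80,165)))[0]-[299.6,199.6])*4).round(),((proj("top",rigid(q,(x,80,165)))[0]-[299.6,199.6])*4).round())
print("carton")
c=[("side",(125,100,120),(205,158))]
for sgn in (0,):
  best=None
  for y0 in (.2,1.77,):
    def assign(n,uv):
        cs=[(sx*125,sy*100,120) for sx in(1,-1) for sy in(1,-1)]
        d=[np.hypot(*(proj(n,rigid(g,m))[0]-uv)) for m in cs]; return (n,cs[int(np.argmin(d))],np.array(uv,float))
    g=np.array([480,215,0,y0])
    for _ in range(3):
        ob=[assign("side",u) for u in((205,158),(258,183),(194,235),(140,208))]+[assign("top",u) for u in((220,247),(151,270),(177,357),(250,334))]
        g=fit(ob,g,rigid)
E
```

```text
far tip
[655.378 -57.897 186.903] res [[0.5, -0.1], [-0.2, 0.5]]
near tip
[495.53  -62.379 187.933] res [[0.2, -0.0], [-0.1, 0.2]]
rack
[ 578.427 -175.148   -2.04     1.596] res [[0.7, -0.4], [0.0, 0.3], [0.1, -0.1], [-0.2, 0.1], [-0.1, 0.4], [-0.2, 0.1], [-0.3, -0.0], [0.2, 0.1]]
eye
[658.911 -99.489 145.446] res [[0.3, -0.1], [-0.2, 0.3]]
loop corners top edge L,R z
eye pred in rack x55,80: [ 657.04225181 -118.185793    146.96009736] [656.42375062 -93.19344505 146.96009736]
55 [374. 160.] [165. 154.] [174. 397.]
60 [369. 156.] [158. 155.] [166. 397.]
65 [364. 151.] [150. 155.] [158. 397.]
70 [359. 146.] [143. 155.] [151. 398.]
75 [354. 141.] [135. 155.] [143. 398.]
80 [349. 137.] [127. 156.] [135. 398.]
carton
[ 4.95334e+02  2.62741e+02 -4.77700e+00  3.33000e-01] res [[-1.3, -0.3], [0.0, 1.2], [0.6, 1.8], [-1.5, -2.8], [1.0, -1.4], [-0.0, -0.5], [0.1, 1.3], [-1.0, -1.0]]
[ 4.95334e+02  2.62741e+02 -4.77700e+00  3.33000e-01] res [[-1.3, -0.3], [0.0, 1.2], [0.6, 1.8], [-1.5, -2.8], [1.0, -1.4], [-0.0, -0.5], [0.1, 1.3], [-1.0, -1.0]]
[ 4.95334e+02  2.62741e+02 -4.77700e+00  3.33000e-01] res [[-1.3, -0.3], [0.0, 1.2], [0.6, 1.8], [-1.5, -2.8], [1.0, -1.4], [-0.0, -0.5], [0.1, 1.3], [-1.0, -1.0]]
[492.278 260.41    1.032   1.724] res [[-4.5, -1.0], [-0.3, 16.0], [2.4, 1.0], [0.3, -19.3], [21.1, 11.2], [-1.3, 2.5], [-19.7, -10.0], [0.9, -2.0]]
[492.278 260.41    1.032   1.724] res [[-4.5, -1.0], [-0.3, 16.0], [2.4, 1.0], [0.3, -19.3], [21.1, 11.2], [-1.3, 2.5], [-19.7, -10.0], [0.9, -2.0]]
[492.278 260.41    1.032   1.724] res [[-4.5, -1.0], [-0.3, 16.0], [2.4, 1.0], [0.3, -19.3], [21.1, 11.2], [-1.3, 2.5], [-19.7, -10.0], [0.9, -2.0]]
```

```bash
python3 -m pendant '[[[0.79,-0.98,0.1],[0,0,-0.5],1],[[0.79,-0.98,0.1],[0,0,-0.5],1],[[0.79,-0.98,0],[0,0,-0.5],1],[[0.79,-0.98,0],[0,0,-0.5],1],[[0.79,-0.98,0],[0,0,-0.5],1],[[0.79,-0.98,0],[0,0,-0.5],1],[[0.79,-0.98,0],[0,0,-0.5],1],[[0.79,-0.98,0],[0,0,-0.5],1],[[0.79,-0.98,0],[0,0,-0.5],1],[[0.79,-0.98,0],[0,0,-0.5],1]]'
python3 -m pendant '[[[0.79,-0.98,0],[0,0,-0.5],1],[[0.79,-0.98,0],[0,0,-0.5],1],[[0.79,-0.98,0],[0,0,-0.5],1],[[0.79,-0.98,0],[0,0,-0.5],1],[[0.79,-0.98,0],[0,0,-0.5],1],[[0.79,-0.98,0],[0,0,-0.5],1],[[0.79,-0.98,0],[0,0,-0.5],1],[[0.79,-0.98,0],[0,0,-0.5],1],[[0.79,-0.98,0],[0,0,-0.5],1],[[0,0,0],[0,0,-0.46],1]]'
```

```text
time: 0.93
tool_pos: [418.0, 197.3, 249.6]
tcp_rot: [-3.141, -0.0, 2.188]
contact_force: [0.4, 1.5, -0.1]
grip_width: 92.1
finger_force: 0.0
time: 1.77
tool_pos: [633.3, -71.4, 247.7]
tcp_rot: [-3.141, 0.002, 1.588]
contact_force: [-2.1, 0.0, -0.3]
grip_width: 92.1
finger_force: 0.0
```

```bash
python3 -m pendant '[[[0.29,-0.38,0],[0,0,0],1],[[0.29,-0.38,0],[0,0,0],1],[[0.29,-0.38,0],[0,0,0],1],[[0,0,0],[0,0,0],1],[[0,0,0],[0,0,0],1],[[0,0,0],[0,0,0],1],[[0,0,0],[0,0,0],1],[[0,0,0],[0,0,0],1],[[0,0,0],[0,0,0],1],[[0,0,0],[0,0,0],1]]'
python3 - <<'E'
from plant import bot
import cv2
a=bot.capture("side")[140:340,240:440]; b=bot.capture("top")[180:360,260:440]
r=lambda i:cv2.resize(i,(400,int(i.shape[0]*400/i.shape[1])),interpolation=cv2.INTER_CUBIC)
a,b=r(a),r(b); cv2.imwrite("pics/g1.png",cv2.hconcat([a[:400],b[:400]]))if a.shape==b.shape else cv2.imwrite("pics/g1.png",cv2.hconcat([a,cv2.copyMakeBorder(b,0,a.shape[0]-b.shape[0],0,0,0)]))
E
```

```text
time: 2.6
tool_pos: [656.7, -99.3, 250.0]
tcp_rot: [3.141, 0.0, 1.596]
contact_force: [0.2, -0.6, 0.2]
grip_width: 92.0
finger_force: 0.0
```

View pics/g1.png

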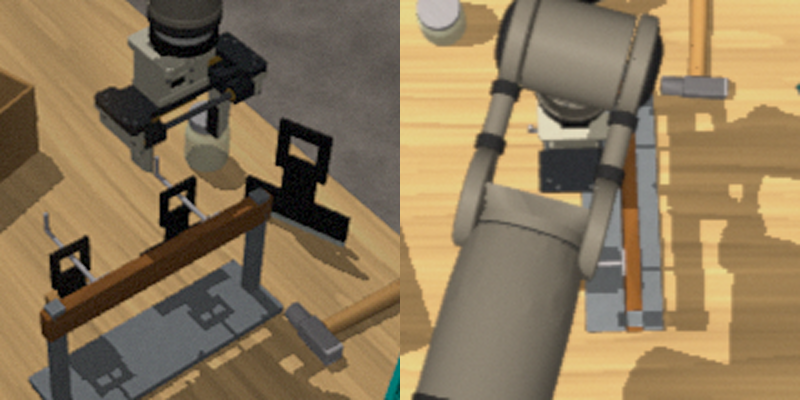

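```bash
python3 - <<'E'
from h import *
fit([("side",0,(393,206)),("top",0,(340,168))],[700,0,150],point)
for u in((382,201),(405,210)):
  for v in((328,173),(352,163)): fit([("side",0,u),("top",0,v)],[700,0,150],point)
fit([("side",0,(344,194)),("top",0,(278,180))],[700,0,80],point)
E
```

```text
[ 845.878 -116.575  173.038] res [[0.6, -0.1], [-0.3, 0.5]]
[834.181 -85.125 172.244] res [[-0.1, 0.0], [0.1, -0.1]]
[ 836.546 -145.303  215.994] res [[18.2, -0.3], [-0.7, 3.9]]
[857.834 -87.369 129.812] res [[-17.0, 0.3], [0.6, -3.8]]
[ 857.645 -148.563  177.44 ] res [[0.8, -0.2], [-0.4, 0.8]]
[833.544  57.756  94.787] res [[1.8, -0.2], [-0.5, 1.4]]
```

```bash
python3 -m pendant '[[[0,0,-0.5],[0,0,0],1],[[0,0,-0.5],[0,0,0],1],[[0,0,-0.5],[0,0,0],1],[[0,0,-0.5],[0,0,0],1],[[0,0,-0.5],[0,0,0],1],[[0,0,-0.4],[0,0,0],1],[[0,0,-0.3],[0,0,0],1],[[0,0,0],[0,0,0],1],[[0,0,0],[0,0,0],0.5],[[0,0,0],[0,0,0],0.3]]'
python3 -m pendant '[[[0,0,0],[0,0,0],0.2],[[0,0,0],[0,0,0],0.1],[[0,0,0],[0,0,0],0],[[0,0,0],[0,0,0],-0.3],[[0,0,0],[0,0,0],-1],[[0,0,0],[0,0,0],-1],[[0,0,0],[0,0,0],-1],[[0,0,0],[0,0,0],-1],[[0,0,0],[0,0,0],-1],[[0,0,0],[0,0,0],-1]]'
```

```text
time: 3.53
tool_pos: [657.3, -99.8, 154.7]
tcp_rot: [3.14, 0.0, 1.596]
contact_force: [-0.8, -0.1, 0.2]
grip_width: 82.8
finger_force: 0.0
time: 4.37
tool_pos: [656.9, -99.8, 154.0]
tcp_rot: [3.141, 0.0, 1.596]
contact_force: [-0.1, 0.4, 1.5]
grip_width: 51.7
finger_force: 30.0
```

```bash
python3 -m pendant '[[[0,0,0.1],[0,0,0],-1],[[0,0,0.1],[0,0,0],-1],[[0,0,0.1],[0,0,0],-1],[[0,0,0.07],[0,0,0],-1],[[0,0.2,0],[0,0,0],-1],[[0,0.2,0],[0,0,0],-1],[[0,0.2,0],[0,0,0],-1],[[-0.02,0.1,0],[0,0,0],-1],[[0,0,0],[0,0,0],-1],[[0,0,0],[0,0,0],-1]]'
python3 - <<'E'
from plant import bot
import cv2
a=bot.capture("side")[180:300,280:400]; b=bot.capture("top")[200:320,290:410]
r=lambda i:cv2.resize(i,(400,400),interpolation=cv2.INTER_CUBIC)
cv2.imwrite("pics/g2.png",cv2.hconcat([r(a),r(b)]))
E
```

```text
time: 5.2
tool_pos: [656.1, -78.3, 164.8]
tcp_rot: [-3.141, 0.0, 1.596]
contact_force: [-0.3, -0.7, -1.1]
grip_width: 51.4
finger_force: 30.0
```

View pics/g2.png

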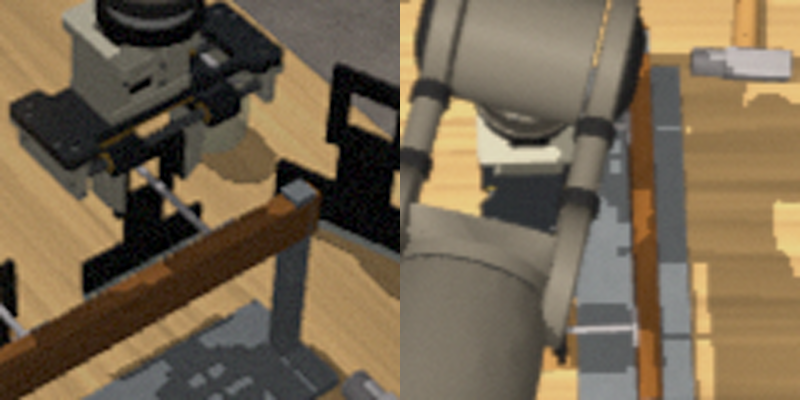

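```bash
python3 -m pendant '[[[0,-0.01,0],[0.61,0.015,0],-1],[[0,-0.01,0],[0.61,0.015,0],-1],[[0,-0.01,0],[0.61,0.015,0],-1],[[0,-0.01,0],[0.61,0.015,0],-1],[[0,-0.01,-0.005],[0.61,0.015,0],-1],[[0,-0.01,-0.005],[0.61,0.015,0],-1],[[0,-0.01,-0.005],[0.61,0.015,0],-1],[[0,-0.01,-0.01],[0.61,0.015,0],-1],[[0,-0.01,-0.01],[0.61,0.015,0],-1],[[0,-0.01,-0.01],[0.61,0.015,0],-1]]'; python3 -m pendant '[[[0,0,0],[0,0,0],-1],[[0,0,0],[0,0,0],-1],[[0,0,0],[0,0,0],-1],[[0,0,0],[0,0,0],-1],[[0,0,0],[0,0,0],-1],[[0,0,0],[0,0,0],-1],[[0,0,0],[0,0,0],-1],[[0,0,0],[0,0,0],-1],[[0,0,0],[0,0,0],-1],[[0,0,0],[0,0,0],-1]]'
python3 - <<'E'
from plant import bot
import cv2
a=bot.capture("side")[160:300,260:400]; b=bot.capture("top")[200:320,290:410]
r=lambda i:cv2.resize(i,(400,400),interpolation=cv2.INTER_CUBIC)
cv2.imwrite("pics/g3.png",cv2.resize(a,(600,600),interpolation=cv2.INTER_CUBIC))
E
```

```text
time: 6.13
tool_pos: [656.4, -82.7, 163.7]
tcp_rot: [3.14, -0.735, 1.596]
contact_force: [0.1, -0.4, -1.3]
grip_width: 51.8
finger_force: 30.0
time: 6.97
tool_pos: [656.2, -81.7, 163.5]
tcp_rot: [3.141, -0.732, 1.596]
contact_force: [0.4, -0.3, -1.5]
grip_width: 51.5
finger_force: 30.0
```

View pics/g3.png

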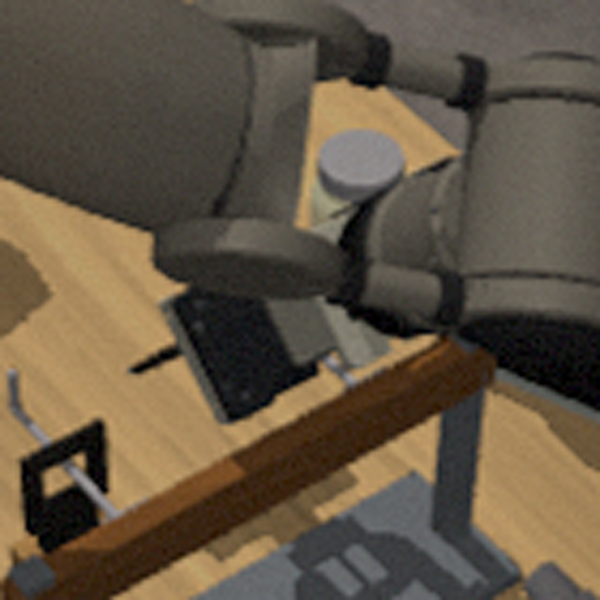

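```bash
python3 -m pendant '[[[0,0.1,0],[0,0,0],-1],[[-0.01,0.1,0],[0,0,0],-1],[[0,0.1,0],[0,0,0],-1],[[0,0.1,0],[0,0,0],-1],[[0,0.1,0],[0,0,0],-1],[[0,0.1,0],[0,0,0],-1],[[-0.01,0.07,0],[0,0,0],-1],[[0,0,0],[0,0,0],-1],[[0,0,0],[0,0,0],-1],[[0,0,0],[0,0,0],-1]]'
```

```text
time: 7.9
tool_pos: [655.6, -61.7, 163.5]
tcp_rot: [3.141, -0.732, 1.596]
contact_force: [0.3, -0.3, -1.2]
grip_width: 51.6
finger_force: 30.0
```

Eye on the bend with no extra force; now up along the barb, slowly.

```bash
python3 -m pendant '[[[0,0,0.1],[0,0,0],-1],[[0,0,0.1],[0,0,0],-1],[[0,0,0.1],[0,0,0],-1],[[0,0,0.1],[0,0,0],-1],[[0,0,0.1],[0,0,0],-1],[[0,0,0.1],[0,0,0],-1],[[0,0,0.1],[0,0,0],-1],[[0,0,0.1],[0,0,0],-1],[[0,0,0.1],[0,0,0],-1],[[0,0,0.1],[0,0,0],-1]]'
```

```text
time: 8.73
tool_pos: [655.6, -61.6, 193.8]
tcp_rot: [3.141, -0.732, 1.596]
contact_force: [-0.0, 0.1, -0.9]
grip_width: 51.7
finger_force: 30.0
```

```bash
python3 -m pendant '[[[0,0,0.2],[0,0,0],-1],[[0,0,0.2],[0,0,0],-1],[[0,0,0.2],[0,0,0],-1],[[0,0,0.3],[0,0,0],-1],[[0,0,0.3],[0,0,0],-1],[[0,0,0.3],[0,0,0],-1],[[0,0,0.3],[0,0,0],-1],[[0,0,0.3],[0,0,0],-1],[[0,0,0.3],[0,0,0],-1],[[0,0,0.3],[0,0,0],-1]]'; python3 -m pendant '[[[-0.28,0.57,0],[-0.09,-0.01,0.13],-1],[[-0.28,0.57,0],[-0.09,-0.01,0.13],-1],[[-0.28,0.57,0],[-0.09,-0.01,0.13],-1],[[-0.28,0.57,0],[-0.09,-0.01,0.13],-1],[[-0.28,0.57,0],[-0.09,-0.01,0.13],-1],[[-0.28,0.57,0],[-0.09,-0.01,0.13],-1],[[-0.28,0.57,0],[-0.09,-0.01,0.13],-1],[[-0.28,0.57,0],[-0.09,-0.02,0.13],-1],[[-0.28,0.57,0],[-0.09,-0.02,0.13],-1],[[-0.28,0.57,0],[-0.09,-0.02,0.13],-1]]'
python3 -m pendant '[[[-0.28,0.57,0],[-0.09,-0.02,0.13],-1],[[-0.28,0.57,0],[-0.09,-0.02,0.13],-1],[[-0.28,0.57,0],[-0.09,-0.02,0.13],-1],[[-0.28,0.57,0],[-0.09,-0.02,0.13],-1],[[-0.28,0.57,0],[-0.09,-0.03,0.13],-1],[[-0.28,0.57,0],[-0.09,-0.03,0.13],-1],[[-0.28,0.57,0],[-0.09,-0.03,0.13],-1],[[-0.28,0.57,0],[-0.09,-0.03,0.13],-1],[[-0.14,0.57,0],[0,0,0.13],-1],[[-0.14,0.4,0],[0,0,0.13],-1]]'
python3 -m pendant '[[[0,0,0],[0,0,0],-1],[[0,0,0],[0,0,0],-1],[[0,0,0],[0,0,0],-1],[[0,0,0],[0,0,0],-1],[[0,0,0],[0,0,0],-1],[[0,0,0],[0,0,0],-1],[[0,0,0],[0,0,0],-1],[[0,0,0],[0,0,0],-1],[[0,0,0],[0,0,0],-1],[[0,0,0],[0,0,0],-1]]'
python3 - <<'E'
from plant import bot
import cv2
a=bot.capture("side")[80:300,80:300]; b=bot.capture("top")[200:400,120:320]
r=lambda i:cv2.resize(i,(400,400),interpolation=cv2.INTER_CUBIC)
cv2.imwrite("pics/g4.png",cv2.hconcat([r(a),r(b)]))
E
```

```text
time: 9.57
tool_pos: [655.6, -61.6, 275.5]
tcp_rot: [3.141, -0.732, 1.596]
contact_force: [-0.1, -0.8, -1.6]
grip_width: 51.7
finger_force: 30.0
time: 10.4
tool_pos: [571.1, 110.2, 275.1]
tcp_rot: [3.136, -0.623, 1.756]
contact_force: [-0.1, -0.0, -1.9]
grip_width: 51.6
finger_force: 30.0
time: 11.23
tool_pos: [495.3, 276.8, 275.4]
tcp_rot: [3.133, -0.534, 1.915]
contact_force: [0.5, 0.1, -2.2]
grip_width: 51.6
finger_force: 30.0
time: 12.07
tool_pos: [496.0, 275.2, 274.5]
tcp_rot: [3.133, -0.533, 1.912]
contact_force: [0.2, 0.1, -1.9]
grip_width: 51.8
finger_force: 30.0
```

View pics/g4.png

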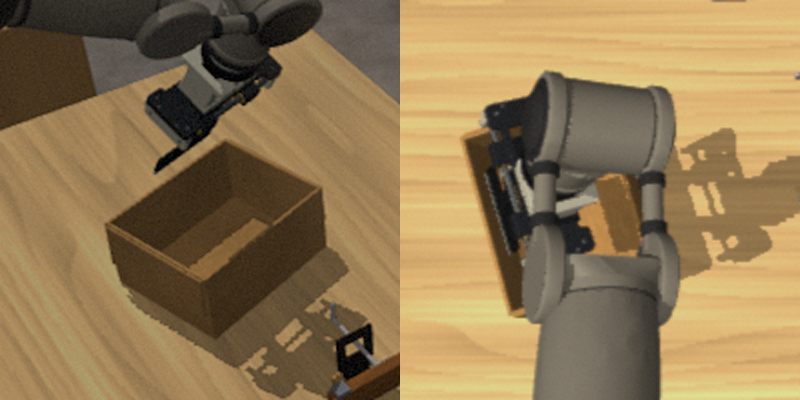

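```bash
python3 -m pendant '[[[0,0,-0.5],[0,0,0],-1],[[0,0,-0.5],[0,0,0],-1],[[0,0,-0.5],[0,0,0],-1],[[0,0,-0.5],[0,0,0],-1],[[0,0,-0.5],[0,0,0],-1],[[0,0,-0.5],[0,0,0],-1],[[0,0,-0.5],[0,0,0],-1],[[0,0,-0.5],[0,0,0],-1],[[0,0,-0.5],[0,0,0],-1],[[0,0,-0.5],[0,0,0],-1]]'; python3 -m pendant '[[[0,0,-0.15],[0,0,0],-1],[[0,0,-0.15],[0,0,0],-1],[[0,0,-0.15],[0,0,0],-1],[[0,0,-0.1],[0,0,0],-1],[[0,0,-0.1],[0,0,0],-1],[[0,0,-0.05],[0,0,0],-1],[[0,0,-0.05],[0,0,0],-1],[[0,0,-0.05],[0,0,0],-1],[[0,0,0],[0,0,0],-1],[[0,0,0],[0,0,0],-1]]'
```

```text
time: 13.0
tool_pos: [496.1, 275.3, 123.8]
tcp_rot: [3.133, -0.533, 1.913]
contact_force: [0.0, -0.0, -1.0]
grip_width: 51.6
finger_force: 30.0
time: 13.83
tool_pos: [496.0, 275.3, 100.6]
tcp_rot: [3.133, -0.533, 1.912]
contact_force: [-0.0, -0.5, -1.2]
grip_width: 51.7
finger_force: 30.0
```

```bash
python3 -m pendant '[[[0,0,-0.05],[0,0,0],-1],[[0,0,-0.05],[0,0,0],-1],[[0,0,0],[0,0,0],-1],[[0,0,0],[0,0,0],-0.2],[[0,0,0],[0,0,0],0.3],[[0,0,0],[0,0,0],1],[[0,0,0],[0,0,0],1],[[0,0,0],[0,0,0],1],[[0,0,0],[0,0,0],1],[[0,0,0],[0,0,0],1]]'; python3 -m pendant '[[[0,0,0],[0,0,0],1],[[0,0,0],[0,0,0],1],[[0,0,0],[0,0,0],1],[[0,0,0.1],[0,0,0],1],[[0,0,0.2],[0,0,0],1],[[0,0,0.3],[0,0,0],1],[[0,0,0.4],[0,0,0],1],[[0,0,0.5],[0,0,0],1],[[0,0,0.5],[0,0,0],1],[[0,0,0.5],[0,0,0],1]]'; python3 -m pendant '[[[0,0,0.8],[0,0,0],1],[[0,0,0.8],[0,0,0],1],[[0,0,0.8],[0,0,0],1],[[0,0,0.5],[0,0,0],1],[[-0.5,0.5,0],[0,0,0],1],[[-0.5,0.5,0],[0,0,0],1],[[-0.5,0.5,0],[0,0,0],1],[[-0.5,0.5,0],[0,0,0],1],[[-0.5,0.5,0],[0,0,0],1],[[0,0,0],[0,0,0],1]]'
python3 - <<'E'
from plant import bot
import cv2
a=bot.capture("side")[130:300,130:300]; b=bot.capture("top")[180:380,140:340]
r=lambda i:cv2.resize(i,(400,400),interpolation=cv2.INTER_CUBIC)
cv2.imwrite("pics/g5.png",cv2.hconcat([r(a),r(b)]))
E
```

```text
time: 14.67
tool_pos: [496.0, 275.3, 97.6]
tcp_rot: [3.133, -0.533, 1.912]
contact_force: [0.4, 0.1, -0.4]
grip_width: 87.0
finger_force: 0.0
time: 15.5
tool_pos: [496.1, 275.3, 174.5]
tcp_rot: [3.132, -0.533, 1.913]
contact_force: [-0.0, 0.1, -0.2]
grip_width: 91.9
finger_force: 0.0
time: 16.33
tool_pos: [418.1, 352.1, 261.2]
tcp_rot: [3.133, -0.534, 1.916]
contact_force: [0.5, 0.1, -0.1]
grip_width: 91.9
finger_force: 0.0
```

View pics/g5.png

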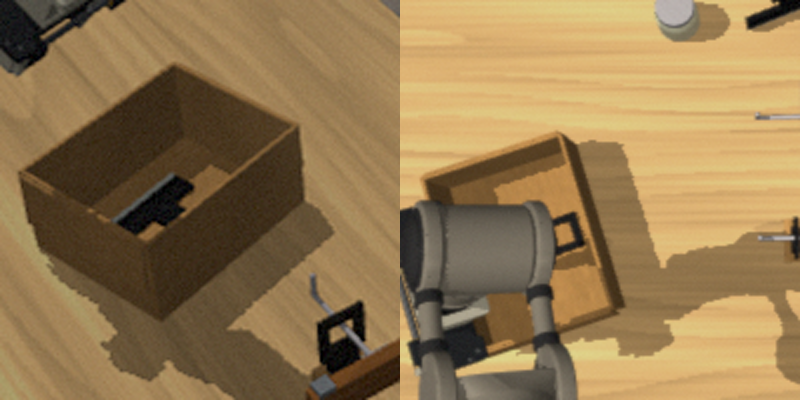

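```bash
python3 - <<'E'
from h import *
r=least_squares(lambda q:proj("top",[q[0],q[1],8])[0]-[224,296],[500,200]).x
print(rz(-.333)@np.r_[r-[495.3,262.7],0])
E
```

```text
[  3.49170257 -48.93060556   0.        ]
```

```bash
python3 -c "
from plant import bot
print(bot.close_job())"
```

```text
the job is handed in; nothing more can be done
None
```

The ice scraper lies flat on the carton floor, with its eye about 49 mm off centre across the carton and inside the walls. The brush is still on its hook, the gripper is clear of everything, and the job was handed in about 16.5 s into the 48 s limit; no verdict came back.

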